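# Release the bath key that was left clicked in

### The job

One of the four push-keys on the bath console was left clicked in, so its outlet is still open. With a fingertip, tap each key lightly in turn from left to right (as seen from the robot), too lightly for any of them to click over, and feel which one is already down; when all four have been tapped, press that one right in and let it spring up, so that all four keys are up. Do not pick anything up, and leave the tumbler, jar, comb and nail brush where they are.

Things in the scene. Friction and masses are not known exactly. Their poses are not given: they have to be found in the camera images.
- console: Bath console fixed on the ledge: low bar, aluminium sides, black top 38 mm above the ledge, 262 mm along its y, 92 mm along its x (foot flange 270 x 100 mm). Origin: centre of its underside. Its x points away from the robot, its y to the robot's left, give or take its yaw. Four keys stand in a row at x = 0, y = +84, +28, -28, -84 mm (left to right as seen from the robot).
- switch_a: One of four identical switches: a round white key, 38 mm across, flat top, chrome band, in the console's black top. Its place in the row differs from run to run. Origin: on the key's vertical centre line at ledge height; does not move with the key. Key top is 54 mm above the origin when up, about 49 mm latched down, 44 mm pressed right in.
- switch_b: Another switch, identical to switch_a, origin likewise; its place in the row differs from run to run.
- switch_c: Another switch, identical to switch_a, origin likewise; its place in the row differs from run to run.
- switch_d: Another switch, identical to switch_a, origin likewise; its place in the row differs from run to run.
- key_a (a joint): Downward travel (m) of the key of switch_a: 0 up, 0.005 latched down, 0.010 right in at its stop. All keys are push-push, like a click pen: pressed beyond 0.0085 to 0.009 and let go, an up key stays latched at 0.005 and a latched key springs up to 0; pressed less, it returns to where it was. At the start one of the four is latched and three are up.
- key_b (a joint): The same for the key of switch_b. Spring of every key: 3 N to start an up key moving, 5.5 N to start a latched one moving, about 7.5 N where either clicks over, 8 N at the stop.
- key_c (a joint): The same for the key of switch_c.
- key_d (a joint): The same for the key of switch_d.
- tumbler: Bystander: open steel tumbler, 74 mm across the rim, 105 mm high, standing. Origin: centre of its underside.
- jar: Bystander: closed glass jar with a steel lid, 68 mm across, 85 mm high, standing. Origin: centre of its underside.
- comb: Bystander: yellow plastic comb lying flat, 180 mm long along its y, 34 mm wide, 5 mm thick. Origin: centre of its underside.
- nail_brush: Bystander: wooden nail brush lying bristles down, 95 mm long along its y, 42 mm wide, 28 mm high. Origin: centre of its underside.

How it is judged (in metres and radians):
On the way, in this order (a step that is already met when the one before it is completed fails the run):
1. a fingertip touches the leftmost (first) key (((y of switch_a in the frame of console between 0.064 and 0.104 m and contact force between the fingers and switch_a above 0.4 N) or (y of switch_b in the frame of console between 0.064 and 0.104 m and contact force between the fingers and switch_b above 0.4 N) or (y of switch_c in the frame of console between 0.064 and 0.104 m and contact force between the fingers and switch_c above 0.4 N) or (y of switch_d in the frame of console between 0.064 and 0.104 m and contact force between the fingers and switch_d above 0.4 N))), for 0.04 s.
2. a fingertip touches the second key from the left (((y of switch_a in the frame of console between 0.008 and 0.048 m and contact force between the fingers and switch_a above 0.4 N) or (y of switch_b in the frame of console between 0.008 and 0.048 m and contact force between the fingers and switch_b above 0.4 N) or (y of switch_c in the frame of console between 0.008 and 0.048 m and contact force between the fingers and switch_c above 0.4 N) or (y of switch_d in the frame of console between 0.008 and 0.048 m and contact force between the fingers and switch_d above 0.4 N))), for 0.04 s.
3. a fingertip touches the third key from the left (((y of switch_a in the frame of console between -0.048 and -0.008 m and contact force between the fingers and switch_a above 0.4 N) or (y of switch_b in the frame of console between -0.048 and -0.008 m and contact force between the fingers and switch_b above 0.4 N) or (y of switch_c in the frame of console between -0.048 and -0.008 m and contact force between the fingers and switch_c above 0.4 N) or (y of switch_d in the frame of console between -0.048 and -0.008 m and contact force between the fingers and switch_d above 0.4 N))), for 0.04 s.
4. a fingertip touches the rightmost (fourth) key (((y of switch_a in the frame of console between -0.104 and -0.064 m and contact force between the fingers and switch_a above 0.4 N) or (y of switch_b in the frame of console between -0.104 and -0.064 m and contact force between the fingers and switch_b above 0.4 N) or (y of switch_c in the frame of console between -0.104 and -0.064 m and contact force between the fingers and switch_c above 0.4 N) or (y of switch_d in the frame of console between -0.104 and -0.064 m and contact force between the fingers and switch_d above 0.4 N))), for 0.04 s.
5. after all four taps, the key that was latched down has been pressed in and has sprung back up (value of joint key_c below 0.0015 m), for 0.2 s.
At the end, for the whole second after the job is handed in: All four keys are up (within 1.5 mm of their top position) and the tumbler, jar, comb and nail brush are within 20 mm of where they stood (value of joint each of key_a, key_b, key_c, key_d below 0.0015 m and distance of each of tumbler, jar, comb, nail_brush from where it was at the start of the episode below 0.02 m); the robot touches nothing.
It fails at once if a key that was up at the start is pushed in until it clicks over (more than 9 mm) (value of joint any of key_a, key_b, key_d above 0.009 m).
It fails at once if the tumbler, jar, comb or nail brush is moved or lifted by more than 20 mm (distance of any of tumbler, jar, comb, nail_brush from where it was at the start of the episode above 0.02 m).
It fails at once if the tumbler or jar is tipped (angle between any of tumbler, jar's own z axis and vertical above 0.35 rad).
It also fails if it takes over 48 s, if anything falls off the work surface, if the arm or the gripper's body presses on something with over 40 N, if the wrist force passes 120 N, or if a joint passes its speed limit or range.

### The arm

A 6-joint arm with a two-finger parallel gripper is mounted at the origin on the work surface. World frame = base frame: x ahead of the robot, y to its left, z up, the work surface at z = 0. Lengths are in m, angles in degrees, forces in N, time in s.
With the tool pointing down it reaches from about 0.3 to 0.875 m from the base axis. Payload 6.4 kg.
Tool frame: the origin (TCP) lies at the very end of the fingers, on their centre line; the grasp point (between the pads) lies behind it (r.grip_depth is the z of the grasp point in the tool frame, in m); z points along the fingers, y is the line along which they close (so a half turn about z gives the same grasp; the last joint's range is limited). The gripper opens to 85 mm and grips with 20 to 120 N. Pads are 22 mm wide; open, the fingers measure 114 mm over their backs; the gripper's body (76 mm by 85 mm) begins 54 mm behind the grasp point. The pads swing forward as they close: fully open they stand 13 mm farther back than shut.
Start: joints at [57.164, 10.359, 92.074, -0, 77.567, -11.82], TCP at [0.206, 0.537, 0.204] pointing down, gripper open.
Joint ranges: [-171.53, 171.53], [-51.25, 118.39], [17.06, 147.69], [-65.23, 245.23], [0, 150.52], [-178.68, 178.68]. Speed limits (degrees/s): [147.25, 147.25, 172.46, 180, 180, 180].

### API

Orientations are given as a 3x3 rotation matrix whose columns are the frame's x, y, z axes.
In Python, from workcell import state, optics, workorder, finder, r gives the robot as it stands.
- The arm moves only by the tool apply_moves, never from a script. Its argument "steps" is a list of rows, each a list of 5 numbers: the finger opening in mm, from 0 to 85.4, then the shift along the tool's x, y, z in mm, then the turn about the tool's z in degrees. In form: [[claw, dx, dy, dz, twist], ...]. A call has 1 to 5 rows; each row is the pose to reach, as a shift and turn from the pose commanded when the call began, along the tool's axes at that moment; what a row does not reach only later rows make up. A row lasts 1/8 s, in which the tool goes at most 62.5 mm and 10.7 degrees, less where a joint would pass 70% of its speed; a pose out of reach is approached as far as the arm can. A call with a gripper value outside its range is refused whole. The fingers move at their own pace and stop on an object; "newtons" is the grip in N (left out, the last holds). Time passes only in rows, so rows that repeat a pose let the fingers close. It gives the time, the measured TCP pose, the force, the opening and the grip force at its end, in the units of the state.
- state(): the state, without advancing time (a new reading comes with each control period).
- optics.capture(name): name is "side" or "top" or "wrist"; returns a dict with "pixels" (384x512x3 uint8, red, green, blue), "fovy" (degrees; the focal length in pixels is half the picture's height over the tangent of half this angle, whatever the lens; pixels are square), "cx", "cy" (the principal point, pixels), "k1" (the pictures are not rectified: a ray, as slopes to the right and down, at radius r is drawn at 1 + k1 r^2 times it, then the intrinsics apply), "cam_to_world" (4x4, takes a point from camera to world coordinates); the wrist camera has in their place "T_tool_cam" (4x4, takes a point from camera to tool coordinates, whose origin is the TCP and whose axes are the flange's). Camera axes: x right, y up, looking along -z (the intrinsics and any distortion apply to the point x, -y, -z); pixel columns grow to the right and rows downward; lengths in m; the calibration is good to about 2 mm. A picture is of the moment at which its call begins: read the wrist's pose just before it. There is no depth.
- workorder.close_job(): hands the job in; it is judged then, once.
Trained networks look in a picture, given as the dict that the camera call returned (one of the last four; its "shot" number tells which), for a name from the list of things; names that differ only in an ending like _2 or _b are one class to them, and where a whole thing is asked for, a point or a joint stands for the part that bears it (a point fixed in the world has none). Each returns a list of dicts, best first, with "confidence" (0 to 1); they miss things now and then, are a little off and sometimes report something else, mostly with a low value. They report only what shows in the picture. A call takes as long as a camera call.
- finder.search_frame(picture, thing): "at" ([column, row] in pixels, amid what is visible of it).
- finder.outline_of(picture, thing): "mask" (384x512 bool, what is visible of it) and "at" ([column, row] in pixels, amid what is visible of it).
The state is a dict: "time": time; "joint_pos": joint angles; "dq": joint speeds; "effort": joint torques, N m; "position": TCP position; "tcp_rot": TCP orientation; "contact_force": force on the tool from outside, world axes, zero at the start; "torque": the same for the moment, N m; "gripper_width": finger opening in m; "grip_force": force on a finger pad.
Only numpy, scipy, OpenCV 4.12 (cv2) and the standard library are available. Lean on these libraries where they do the work, as an engineer would, in place of code of your own. Each camera call takes 0.05 s, during which the arm holds its last target. There are 200 camera calls.

## Working session

There is one attempt and no reset: what is moved stays moved. The work goes in short steps, Python scripts to look and compute and a tool call to move; the robot and the scene stay as the last step left them, time stands still between calls to the robot, and variables do not carry over. Pictures are saved under pics/ and viewed, at most 10 in all, crops included, and the job is handed in when it is done.

Besides the shell and the picture viewer there is one more tool, called after "Emit:" as name(argument=value, ...) on one line, values as JSON. apply_moves: Moves the arm, as the interface text tells. Its arguments: {"type":"object","properties":{"steps":{"type":"array"},"newtons":{"type":"number"}},"required":["steps"]}

```bash
mkdir -p pics; cat > h.py <<'E'
import numpy as np, cv2
from workcell import state, optics, workorder, finder, r
def ray(p,uv,s=None):
    f=p["pixels"].shape[0]/2/np.tan(np.radians(p["fovy"])/2)
    K=np.array([[f,0,p["cx"]],[0,f,p["cy"]],[0,0,1]])
    d=np.array([(uv[0]-p["cx"])/f,(uv[1]-p["cy"])/f]); u=d.copy()
    for _ in range(30): u=d/(1+p["k1"]*(u@u))
    T=np.array(p["cam_to_world"]) if "cam_to_world" in p else None
    if T is None:
        W=np.eye(4);W[:3,:3]=s["tcp_rot"];W[:3,3]=s["position"];T=W@np.array(p["T_tool_cam"])
    return T[:3,3],T[:3,:3]@np.array([u[0],-u[1],-1])
def atz(p,uv,z,s=None):
    o,d=ray(p,uv,s); return o+d*(z-o[2])/d[2]
E
python3 - <<'E'
from h import *
s=state(); print(s["time"],s["position"],np.round(s["tcp_rot"],3).tolist(),s["contact_force"],s["gripper_width"])
ims=[]
for n in("top","side"):
    p=optics.capture(n); cv2.imwrite(f"pics/{n}.png",p["pixels"][:,:,::-1])
    for t,z in(("switch_a",.052),("console",.038),("tumbler",.105),("jar",.085),("comb",.005),("nail_brush",.028)):
        for d in finder.search_frame(p,t)[:5]:
            print(n,t,round(d["confidence"],2),np.round(d["at"],1),np.round(atz(p,d["at"],z),4))
print(state()["time"])
E
```

```text
0.0 [0.20584681 0.53624059 0.20317121] [[-0.933, 0.359, -0.001], [0.359, 0.933, -0.001], [0.0, -0.002, -1.0]] [-0.61000955  0.5021623   0.48745647] 0.08527548512620456
top switch_a 0.73 [256.  192.6] [0.5686 0.0899 0.052 ]
top switch_a 0.71 [310.8 181.8] [ 0.5933 -0.0188  0.052 ]
top switch_a 0.63 [335.1 177. ] [ 0.6044 -0.0677  0.052 ]
top switch_a 0.61 [281.6 187.8] [0.5796 0.0393 0.052 ]
top console 0.64 [294.4 189.4] [0.5795 0.0121 0.038 ]
top tumbler 0.9 [318.1  96.4] [ 0.751  -0.0247  0.105 ]
top jar 0.66 [224.5 129.2] [0.6863 0.1545 0.085 ]
top comb 0.94 [321.4 231.9] [ 0.4973 -0.0486  0.005 ]
top nail_brush 0.7 [197.1 217.2] [0.5192 0.2069 0.028 ]
side switch_a 0.78 [265.3 189.3] [0.561  0.1019 0.052 ]
side switch_a 0.68 [250.2 152.4] [ 0.5981 -0.0063  0.052 ]
side switch_a 0.63 [257.1 164.9] [0.5814 0.0328 0.052 ]
side switch_a 0.49 [246.4 140.4] [ 0.61   -0.0475  0.052 ]
side console 0.87 [251.3 187.9] [0.5867 0.0828 0.038 ]
side console 0.41 [166.8 132.1] [ 0.78   -0.0848  0.038 ]
side tumbler 0.96 [168.6 133.6] [0.7387 0.0285 0.105 ]
side jar 0.85 [178.7 207.2] [0.6821 0.199  0.085 ]
side jar 0.64 [249.9 153.3] [0.5929 0.046  0.085 ]
side comb 0.59 [303.4 169.8] [ 0.4954 -0.0265  0.005 ]
side nail_brush 0.84 [289.2 254.7] [0.5151 0.2242 0.028 ]
0.7
```

View pics/top.png

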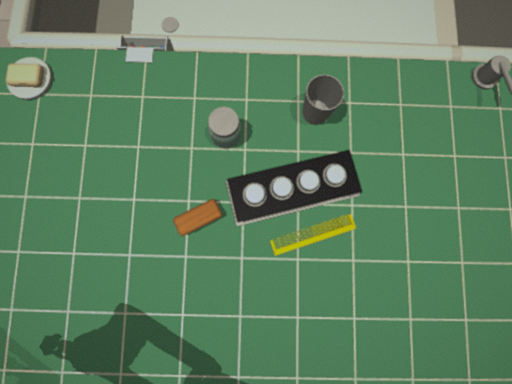

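View pics/side.png

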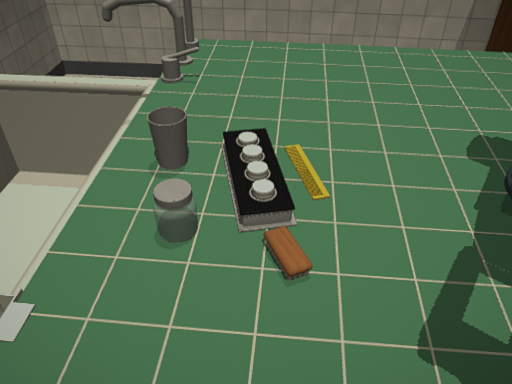

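```bash
python3 - <<'E'
from h import *
P={n:optics.capture(n) for n in("top","side")}
print(P["top"]["cam_to_world"],P["side"]["cam_to_world"])
a=[(256,192.6),(281.6,187.8),(310.8,181.8),(335.1,177)];b=[(265.3,189.3),(257.1,164.9),(250.2,152.4),(246.4,140.4)]
for u,v in zip(a,b):
    o1,d1=ray(P["top"],u);o2,d2=ray(P["side"],v)
    t=np.linalg.lstsq(np.c_[d1,-d2],o2-o1,rcond=None)[0]
    print(o1+t[0]*d1,o2+t[1]*d2)
E
```

```text
[[ 0.02352025  0.98441434 -0.17428484  0.44860797]
 [-0.99956389  0.0262701   0.01348754  0.1034881 ]
 [ 0.01785581  0.1738916   0.98460291  0.76883478]
 [ 0.          0.          0.          1.        ]] [[-0.99554969  0.06432734 -0.06886798  0.52333508]
 [-0.09401436 -0.62763482  0.77281035  0.67320216]
 [ 0.00648889  0.77584569  0.63088934  0.50533299]
 [ 0.          0.          0.          1.        ]]
[0.5698776  0.08974763 0.04418379] [0.56178049 0.09029703 0.04281833]
[0.57874081 0.03974527 0.05650502] [0.58076352 0.03966177 0.05688201]
[ 0.59539777 -0.02061911  0.04149215] [ 0.59968194 -0.02073814  0.04237708]
[ 0.60795403 -0.07160862  0.03567009] [ 0.61288337 -0.07170433  0.03676429]
```

The pictures show the four keys at about (255,194), (282,188), (309,181) and (335,175) in the top view. The console is yawed about +13°, with the comb in front of it, and the jar and tumbler behind. I'll move above it with the fingers closed.

Emit:
apply_moves(steps=[[0,-50,-33,0,0],[0,-100,-66,0,0],[0,-150,-99,0,0],[0,-200,-132,0,0],[0,-250,-165,0,0]], newtons=40)

```text
time: 1.42
position: [0.3814, 0.2915, 0.2044]
tcp_rot: [[-0.934, 0.358, 0.001], [0.358, 0.934, 0.0], [-0.001, 0.001, -1.0]]
contact_force: [0.8, 0.1, -0.1]
gripper_width: 0.0
grip_force: 0.0
```

Emit:
apply_moves(steps=[[0,-50,-33,0,0],[0,-100,-66,0,0],[0,-150,-99,0,0],[0,-200,-132,0,0],[0,-250,-165,0,0]])

```text
time: 2.05
position: [0.5556, 0.0476, 0.2043]
tcp_rot: [[-0.933, 0.359, 0.001], [0.359, 0.933, 0.0], [-0.001, 0.0, -1.0]]
contact_force: [-0.0, 0.2, 0.4]
gripper_width: -0.0005
grip_force: 0.0
```

Emit:
apply_moves(steps=[[0,-44,-24,0,0],[0,-44,-24,0,0],[0,-44,-24,0,0]])

```text
time: 2.42
position: [0.5866, 0.0115, 0.2037]
tcp_rot: [[-0.933, 0.359, -0.001], [0.359, 0.933, 0.001], [0.001, 0.0, -1.0]]
contact_force: [-0.5, 0.4, 0.1]
gripper_width: 0.0002
grip_force: 0.0
```

```bash
python3 - <<'E'
from h import *
s=state(); p=optics.capture("wrist"); cv2.imwrite("pics/w1.png",p["pixels"][:,:,::-1])
print(s["time"],s["position"],np.round(s["tcp_rot"],4).tolist(),s["contact_force"],s["gripper_width"],r.grip_depth)
print(np.round(p["T_tool_cam"],3).tolist())
for d in finder.outline_of(p,"switch_a")[:6]: print(round(d["confidence"],2),np.round(d["at"],1),d["mask"].sum(),np.round(atz(p,d["at"],.052,s),4))
E
```

```text
2.425 [0.58656166 0.01147163 0.2037024 ] [[-0.9333, 0.3591, -0.0011], [0.3591, 0.9333, 0.0005], [0.0012, 0.0001, -1.0]] [-0.46574047  0.44186338  0.10352046] 0.0001931726349476076 -0.0187
[[0.001, 0.946, 0.325, 0.084], [1.0, -0.001, -0.001, 0.001], [-0.001, 0.325, -0.946, -0.17], [0.0, 0.0, 0.0, 1.0]]
0.85 [326.4 114.5] 1233 [0.5675 0.0926 0.052 ]
0.8 [197.7 200.8] 966 [ 0.6054 -0.0631  0.052 ]
0.6 [236.2 177.9] 1083 [ 0.5964 -0.0148  0.052 ]
0.59 [279.1 147.2] 1096 [0.5818 0.0379 0.052 ]
```

View pics/w1.png

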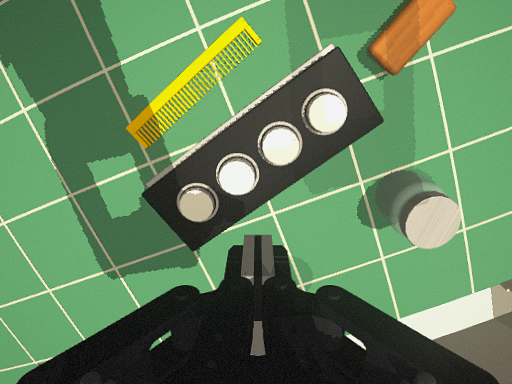

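The wrist view has the keys at about (326,111), (280,145), (238,175) and (198,203), which agrees with the top view. I'll go above the leftmost key next.

Emit:
apply_moves(steps=[[0,24,35,0,0],[0,47,70,10,0],[0,47,70,65,0],[0,47,70,120,0],[0,47,70,138,0]])

```text
time: 3.15
position: [0.5649, 0.0948, 0.063]
tcp_rot: [[-0.934, 0.357, -0.006], [0.357, 0.934, 0.0], [0.006, -0.002, -1.0]]
contact_force: [0.1, 0.2, -0.7]
gripper_width: -0.0004
grip_force: 0.0
```

Emit:
apply_moves(steps=[[0,0,0,3,0],[0,0,0,6,0],[0,0,0,8,0],[0,0,0,8,0]])

```text
time: 3.65
position: [0.5691, 0.0933, 0.0591]
tcp_rot: [[-0.933, 0.359, 0.002], [0.359, 0.933, -0.0], [-0.002, 0.001, -1.0]]
contact_force: [0.2, -0.5, 0.5]
gripper_width: 0.0001
grip_force: 0.0
```

```bash
python3 - <<'E'
from h import *
s=state(); p=optics.capture("side"); print(s["position"],s["contact_force"],s["time"])
cv2.imwrite("pics/s2.png",cv2.resize(p["pixels"][100:260,170:350,::-1],None,fx=3,fy=3))
E
```

```text
[0.5690646  0.0932929  0.05913168] [ 0.21938434 -0.49996951  0.51890656] 3.65
```

View pics/s2.png

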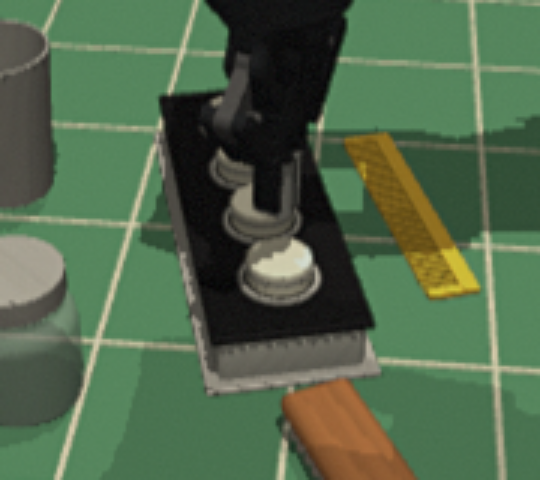

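The crop shows the fingertip at about (275,213), full-frame (262,171). That looks higher or farther away than key 1, so I'll check it against the calibration.

```bash
python3 - <<'E'
from h import *
p=optics.capture("side"); s=state()
for uv in((262,171),(263,188),(257,171),(251,154)):
    for z in(.03,.05,.06,.09): print(uv,z,np.round(atz(p,uv,z),4)[:2])
T=np.linalg.inv(p["cam_to_world"]);f=192/np.tan(np.radians(p["fovy"])/2)
for P in((.569,.0933,.059),(.569,.0933,.054),(.5806,.0393,.054),(.5934,-.0153,.054)):
    c=T[:3,:3]@np.array(P)+T[:3,3]; u=np.array([c[0],-c[1]])/-c[2]; u*=1+p["k1"]*(u@u); print(P,u*f+[p["cx"],p["cy"]])
a=p["pixels"]; b=optics.capture("wrist")["pixels"]
cv2.imwrite("pics/t3.png",np.hstack([cv2.resize(optics.capture("top")["pixels"][110:270,190:390],(400,320)),cv2.resize(b,(400,300))[:300].copy() if 0 else cv2.resize(b,(400,320))])[:,:,::-1])
E
```

```text
(262, 171) 0.03 [0.5733 0.0203]
(262, 171) 0.05 [0.5712 0.0477]
(262, 171) 0.06 [0.5702 0.0615]
(262, 171) 0.09 [0.567  0.1027]
(263, 188) 0.03 [0.5672 0.0709]
(263, 188) 0.05 [0.5653 0.0962]
(263, 188) 0.06 [0.5644 0.1089]
(263, 188) 0.09 [0.5616 0.1469]
(257, 171) 0.03 [0.5825 0.0212]
(257, 171) 0.05 [0.58   0.0486]
(257, 171) 0.06 [0.5788 0.0624]
(257, 171) 0.09 [0.5751 0.1035]
(251, 154) 0.03 [ 0.5996 -0.0338]
(251, 154) 0.05 [ 0.5964 -0.0041]
(251, 154) 0.06 [0.5948 0.0108]
(251, 154) 0.09 [0.5899 0.0554]
(0.569, 0.0933, 0.059) [261.05335545 182.59273153]
(0.569, 0.0933, 0.054) [261.01850143 184.94044868]
(0.5806, 0.0393, 0.054) [257.20039104 166.10935463]
(0.5934, -0.0153, 0.054) [253.17835924 149.02835738]
```

View pics/t3.png

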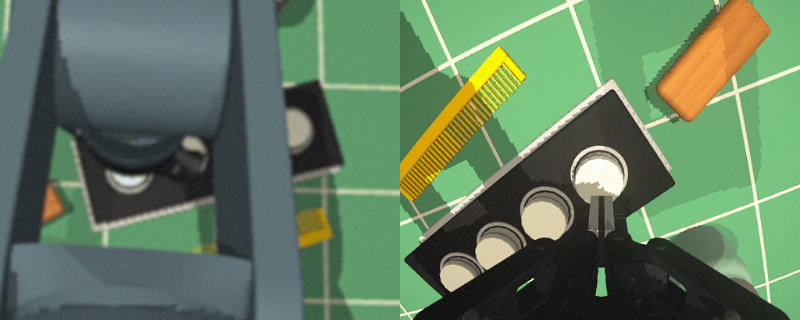

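```bash
python3 - <<'E'
from h import *
from scipy.optimize import least_squares
s2=state(); w=optics.capture("wrist"); t=optics.capture("top"); sd=optics.capture("side")
s1=dict(position=np.array([.58656,.01147,.2037]),tcp_rot=np.array([[-0.9333,0.3591,-0.0011],[0.3591,0.9333,0.0005],[0.0012,0.0001,-1.0]]))
obs=[(t,None,[(255,194),(282,188),(309,181),(335,175)]),(sd,None,[(263,188),(258,170),(252,153),(248,139)]),(w,s1,[(325.5,111),(280,145),(238,175),(198,202)]),(w,s2,[(254.7,206.4),(188,253),(128,293)])]
Y=[.084,.028,-.028,-.084]
def fun(q,sel,sp=True):
    e=[]
    for i in sel:
        p,s,uv=obs[i]
        for y,m in zip(Y,uv):
            P=np.array([q[0]-y*np.sin(q[2]),q[1]+y*np.cos(q[2]),q[3]]); o,d=ray(p,m,s)
            d=d/np.linalg.norm(d); v=P-o; e+=list((v-d*(v@d))*1e3)
    return e
for sel in([0],[1],[2],[3],[2,3],[0,1],[0,1,2,3]):
    a=least_squares(fun,[.587,.012,.23,.05],args=(sel,)); print(sel,np.round(a.x,4),"rms mm",round(np.sqrt(np.mean(a.fun**2)),2))
print(s2["position"],s2["tcp_rot"],s2["time"])
E
```

```text
[0] [0.5893 0.0104 0.2644 0.0405] rms mm 0.32
[1] [ 0.5901 -0.0166  0.2745  0.0249] rms mm 0.51
[2] [0.5891 0.0132 0.2682 0.04  ] rms mm 0.58
[3] [0.5858 0.0139 0.2721 0.0413] rms mm 0.18
[2, 3] [0.5885 0.0129 0.2737 0.0386] rms mm 0.85
[0, 1] [0.588  0.0108 0.267  0.0441] rms mm 0.81
[0, 1, 2, 3] [0.5876 0.0124 0.271  0.0437] rms mm 1.32
[0.56854573 0.09336695 0.05846878] [[-9.33427737e-01  3.58764958e-01  6.04462735e-04]
 [ 3.58765028e-01  9.33427905e-01  7.92852224e-06]
 [-5.61377909e-04  2.24260793e-04 -9.99999817e-01]] 3.85
```

All views together put the key tops near z ≈ 0.042 with the console at 15.5° yaw, so the ledge lies a little below z = 0. I'll go down gently and feel for contact.

Emit:
apply_moves(steps=[[0,3,-1,4,0],[0,3,-1,7,0],[0,3,-1,8,0],[0,3,-1,8,0]])

```text
time: 4.5
position: [0.5651, 0.0935, 0.0499]
tcp_rot: [[-0.933, 0.359, -0.0], [0.359, 0.933, -0.0], [0.0, -0.0, -1.0]]
contact_force: [0.1, 0.2, -0.7]
gripper_width: 0.0
grip_force: 0.0
```

Emit:
apply_moves(steps=[[0,0,0,1,0],[0,0,0,2,0],[0,0,0,2,0]])

```text
time: 4.88
position: [0.5651, 0.0936, 0.048]
tcp_rot: [[-0.933, 0.359, -0.0], [0.359, 0.933, -0.0], [0.0, -0.0, -1.0]]
contact_force: [-0.6, 0.8, -1.2]
gripper_width: 0.0001
grip_force: 0.0
```

Emit:
apply_moves(steps=[[0,0,0,1,0],[0,0,0,2,0],[0,0,0,2,0]])

```text
time: 5.25
position: [0.5651, 0.0936, 0.046]
tcp_rot: [[-0.933, 0.359, -0.0], [0.359, 0.933, -0.0], [0.0, -0.0, -1.0]]
contact_force: [0.4, 0.5, 0.5]
gripper_width: 0.0001
grip_force: 0.0
```

Emit:
apply_moves(steps=[[0,0,0,1,0],[0,0,0,1.5,0],[0,0,0,1.5,0]])

```text
time: 5.62
position: [0.5651, 0.0935, 0.0445]
tcp_rot: [[-0.933, 0.359, -0.0], [0.359, 0.933, -0.0], [0.0, -0.0, -1.0]]
contact_force: [-0.0, 0.7, 0.6]
gripper_width: -0.0003
grip_force: 0.0
```

Emit:
apply_moves(steps=[[0,0,0,1,0],[0,0,0,1.5,0],[0,0,0,1.5,0]])

```text
time: 6.0
position: [0.5651, 0.0936, 0.043]
tcp_rot: [[-0.933, 0.359, -0.0], [0.359, 0.933, -0.0], [0.0, -0.0, -1.0]]
contact_force: [0.2, 0.1, 0.5]
gripper_width: -0.0002
grip_force: 0.0
```

Emit:
apply_moves(steps=[[0,0,0,1,0],[0,0,0,1.5,0],[0,0,0,1.5,0]])

```text
time: 6.38
position: [0.5651, 0.0936, 0.0415]
tcp_rot: [[-0.933, 0.359, -0.0], [0.359, 0.933, 0.0], [0.0, -0.0, -1.0]]
contact_force: [-0.1, -0.3, 0.2]
gripper_width: 0.0003
grip_force: 0.0
```

Emit:
apply_moves(steps=[[0,0,0,1,0],[0,0,0,1.5,0],[0,0,0,1.5,0]])

```text
time: 6.75
position: [0.5651, 0.0936, 0.04]
tcp_rot: [[-0.933, 0.359, -0.0], [0.359, 0.933, 0.0], [0.0, -0.0, -1.0]]
contact_force: [0.5, -0.1, -0.5]
gripper_width: -0.0001
grip_force: 0.0
```

Emit:
apply_moves(steps=[[0,0,0,1,0],[0,0,0,1.5,0],[0,0,0,1.5,0]])

```text
time: 7.12
position: [0.5651, 0.0936, 0.0385]
tcp_rot: [[-0.933, 0.359, -0.0], [0.359, 0.933, -0.0], [0.0, -0.0, -1.0]]
contact_force: [-0.7, -0.3, -0.6]
gripper_width: 0.0003
grip_force: 0.0
```

```bash
python3 - <<'E'
from h import *
s=state(); p=optics.capture("side"); w=optics.capture("wrist")
a=cv2.resize(p["pixels"][140:220,220:310],(450,400),interpolation=cv2.INTER_CUBIC)
b=cv2.resize(w["pixels"][170:270,210:295],(340,400),interpolation=cv2.INTER_CUBIC)
cv2.imwrite("pics/s4.png",np.hstack([a,b])[:,:,::-1]); print(s["position"],s["contact_force"])
E
```

```text
[0.56509891 0.09356742 0.03854153] [-0.71984712 -0.33176546 -0.62034247]
```

View pics/s4.png

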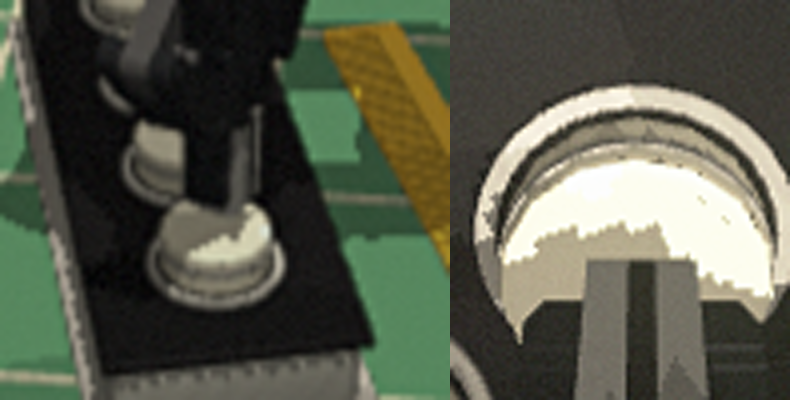

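The fingertip (left crop, about (220,210)) is still several mm above key 1's top (about (218,235)). I'll keep descending.

Emit:
apply_moves(steps=[[0,0,0,1,0],[0,0,0,2,0],[0,0,0,2,0]])

```text
time: 7.6
position: [0.565, 0.0936, 0.0364]
tcp_rot: [[-0.933, 0.359, -0.0], [0.359, 0.933, 0.0], [0.0, -0.0, -1.0]]
contact_force: [-0.3, -0.3, 0.4]
gripper_width: -0.0001
grip_force: 0.0
```

Emit:
apply_moves(steps=[[0,0,0,1,0],[0,0,0,1.5,0],[0,0,0,1.5,0]])

```text
time: 7.98
position: [0.5651, 0.0936, 0.035]
tcp_rot: [[-0.933, 0.359, -0.0], [0.359, 0.933, -0.0], [0.0, -0.0, -1.0]]
contact_force: [-0.2, 0.0, 0.0]
gripper_width: -0.0
grip_force: 0.0
```

Emit:
apply_moves(steps=[[0,0,0,1,0],[0,0,0,1.5,0],[0,0,0,1.5,0]])

```text
time: 8.35
position: [0.5651, 0.0936, 0.0335]
tcp_rot: [[-0.933, 0.359, -0.0], [0.359, 0.933, 0.0], [0.0, -0.0, -1.0]]
contact_force: [0.9, 0.3, 0.2]
gripper_width: -0.0001
grip_force: 0.0
```

Emit:
apply_moves(steps=[[0,0,0,1,0],[0,0,0,1.5,0],[0,0,0,1.5,0]])

```text
time: 8.72
position: [0.5651, 0.0936, 0.032]
tcp_rot: [[-0.933, 0.359, -0.0], [0.359, 0.933, 0.0], [0.0, -0.0, -1.0]]
contact_force: [0.4, -0.5, 0.2]
gripper_width: -0.0001
grip_force: 0.0
```

Emit:
apply_moves(steps=[[0,0,0,1,0],[0,0,0,1.5,0],[0,0,0,1.5,0]])

```text
time: 9.1
position: [0.5651, 0.0936, 0.0306]
tcp_rot: [[-0.934, 0.359, -0.0], [0.359, 0.934, -0.0], [0.0, -0.0, -1.0]]
contact_force: [-0.4, -0.2, 0.1]
gripper_width: -0.0001
grip_force: 0.0
```

Emit:
apply_moves(steps=[[0,0,0,1,0],[0,0,0,1.5,0],[0,0,0,1.5,0]])

```text
time: 9.48
position: [0.5651, 0.0936, 0.029]
tcp_rot: [[-0.933, 0.359, -0.0], [0.359, 0.933, 0.0], [0.0, -0.0, -1.0]]
contact_force: [-0.0, -0.2, -0.4]
gripper_width: -0.0
grip_force: 0.0
```

Emit:
apply_moves(steps=[[0,0,0,1,0],[0,0,0,1.5,0],[0,0,0,1.5,0]])

```text
time: 9.85
position: [0.5651, 0.0936, 0.0275]
tcp_rot: [[-0.933, 0.359, -0.0], [0.359, 0.933, -0.0], [0.0, -0.0, -1.0]]
contact_force: [-0.0, 0.5, -0.6]
gripper_width: 0.0
grip_force: 0.0
```

Emit:
apply_moves(steps=[[0,0,0,1,0],[0,0,0,1.5,0],[0,0,0,1.5,0]])

```text
time: 10.22
position: [0.5653, 0.0936, 0.0263]
tcp_rot: [[-0.933, 0.359, 0.0], [0.359, 0.933, -0.0], [-0.0, 0.0, -1.0]]
contact_force: [-0.3, 0.6, 2.8]
gripper_width: 0.0003
grip_force: 1.5
```

```bash
python3 - <<'E'
from h import *
s=state(); p=optics.capture("side"); w=optics.capture("wrist")
a=cv2.resize(p["pixels"][140:220,220:310],(450,400),interpolation=cv2.INTER_CUBIC)
b=cv2.resize(w["pixels"][170:270,210:295],(340,400),interpolation=cv2.INTER_CUBIC)
cv2.imwrite("pics/s5.png",np.hstack([a,b])[:,:,::-1]); print(s["position"],s["contact_force"],s["torque"],s["effort"])
E
```

```text
[0.56529728 0.0935639  0.02632662] [-0.33401388  0.57848947  2.79211296] [-0.04107645  0.16489203 -0.03613228] [-8.51592142e-02 -4.69510567e+01 -2.77541041e+01  3.77477307e-03
 -2.56004669e-01 -2.03833383e-04]
```

View pics/s5.png

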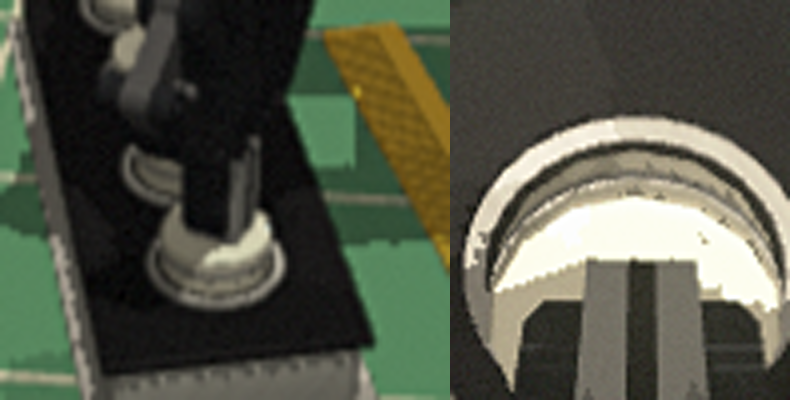

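Contact is felt at z ≈ 0.0263 with 2.8 N, and the picture shows the tip resting on key 1. One more mm will show whether the spring is at its 3 N or 5.5 N start.

Emit:
apply_moves(steps=[[0,0,0,0.5,0],[0,0,0,1,0],[0,0,0,1,0]])

```text
time: 10.7
position: [0.5653, 0.0936, 0.0252]
tcp_rot: [[-0.933, 0.359, 0.0], [0.359, 0.933, -0.0], [-0.0, 0.0, -1.0]]
contact_force: [0.8, -0.4, 3.0]
gripper_width: 0.0001
grip_force: 1.8
```

Emit:
apply_moves(steps=[[0,0,0,0.5,0],[0,0,0,1,0],[0,0,0,1,0]])

```text
time: 11.08
position: [0.5653, 0.0935, 0.0241]
tcp_rot: [[-0.933, 0.359, 0.0], [0.359, 0.933, -0.0], [-0.0, 0.0, -1.0]]
contact_force: [-0.5, -0.9, 4.2]
gripper_width: 0.0001
grip_force: 2.0
```

Key 1 moves easily at 3–4 N, so it is up and its top is at z ≈ 0.0267. A latched key should then first be felt near 0.0217. I'll go to key 2.

Emit:
apply_moves(steps=[[0,0,0,-6,0],[0,0,0,-12,0],[0,-17,-23,-12,0],[0,-33,-45,-12,0],[0,-33,-45,-12,0]])

```text
time: 11.7
position: [0.5802, 0.0382, 0.0363]
tcp_rot: [[-0.933, 0.361, 0.0], [0.361, 0.933, -0.0], [-0.0, -0.0, -1.0]]
contact_force: [0.4, -0.7, 0.8]
gripper_width: 0.0003
grip_force: 0.0
```

Emit:
apply_moves(steps=[[0,0,0,5,0],[0,0,0,8,0],[0,0,0,10,0],[0,0,0,11,0],[0,0,0,11,0]])

```text
time: 12.32
position: [0.5797, 0.0402, 0.0252]
tcp_rot: [[-0.934, 0.358, -0.0], [0.358, 0.934, 0.0], [0.0, 0.0, -1.0]]
contact_force: [-1.9, 0.7, 3.3]
gripper_width: -0.0002
grip_force: 1.7
```

Key 2 gives 3.3 N at 0.0252, so it is up. Now key 3.

Emit:
apply_moves(steps=[[0,0,0,-6,0],[0,0,0,-11,0],[0,-17,-23,-11,0],[0,-33,-45,-11,0],[0,-33,-45,-11,0]])

```text
time: 12.95
position: [0.5954, -0.016, 0.0366]
tcp_rot: [[-0.933, 0.361, 0.001], [0.361, 0.933, -0.001], [-0.002, -0.0, -1.0]]
contact_force: [0.1, 0.3, -0.4]
gripper_width: -0.0002
grip_force: 0.0
```

Emit:
apply_moves(steps=[[0,0,0,5,0],[0,0,0,8,0],[0,0,0,10,0],[0,0,0,11,0],[0,0,0,11,0]])

```text
time: 13.58
position: [0.5944, -0.0136, 0.0252]
tcp_rot: [[-0.934, 0.358, -0.0], [0.358, 0.934, 0.0], [0.0, 0.0, -1.0]]
contact_force: [-2.1, 2.4, 3.9]
gripper_width: 0.0003
grip_force: 1.7
```

Key 3 gives 3.9 N at 0.0252, so it is up too. Now key 4.

Emit:
apply_moves(steps=[[0,0,0,-6,0],[0,0,0,-11,0],[0,-17,-23,-11,0],[0,-33,-45,-11,0],[0,-33,-45,-11,0]])

```text
time: 14.2
position: [0.6099, -0.07, 0.0366]
tcp_rot: [[-0.933, 0.361, 0.001], [0.361, 0.933, -0.001], [-0.002, -0.0, -1.0]]
contact_force: [-0.6, -0.2, -0.3]
gripper_width: 0.0003
grip_force: 0.0
```

Emit:
apply_moves(steps=[[0,0,0,5,0],[0,0,0,8,0],[0,0,0,10,0],[0,0,0,11,0],[0,0,0,11,0]])

```text
time: 14.82
position: [0.6091, -0.0677, 0.0251]
tcp_rot: [[-0.934, 0.358, -0.0], [0.358, 0.934, 0.0], [0.0, -0.0, -1.0]]
contact_force: [0.7, 0.3, 0.4]
gripper_width: -0.0
grip_force: 0.0
```

Key 4 gives no force at 0.0251, so it is the low one. I'll tap it gently at about 0.021.

Emit:
apply_moves(steps=[[0,0,0,2,0],[0,0,0,3,0],[0,0,0,3.6,0],[0,0,0,3.6,0]])

```text
time: 15.32
position: [0.6093, -0.068, 0.0219]
tcp_rot: [[-0.933, 0.359, 0.0], [0.359, 0.933, -0.0], [-0.0, 0.0, -1.0]]
contact_force: [-2.5, 0.3, 5.1]
gripper_width: -0.0
grip_force: 2.5
```

Key 4 is latched: contact at 0.0219 with 5.1 N. I'll lift off, press it right in, and retreat.

Emit:
apply_moves(steps=[[0,0,0,-4,0],[0,0,0,-4,0]])

```text
time: 15.58
position: [0.6094, -0.0681, 0.0258]
tcp_rot: [[-0.933, 0.359, 0.001], [0.359, 0.933, -0.0], [-0.001, 0.0, -1.0]]
contact_force: [0.4, 0.5, 0.6]
gripper_width: 0.0
grip_force: 0.0
```

Emit:
apply_moves(steps=[[0,0,0,4,0],[0,0,0,7,0],[0,0,0,9.5,0],[0,0,0,9.5,0]])

```text
time: 16.08
position: [0.6097, -0.0681, 0.0169]
tcp_rot: [[-0.934, 0.359, 0.001], [0.359, 0.934, -0.0], [-0.001, -0.0, -1.0]]
contact_force: [-2.2, 0.3, 8.0]
gripper_width: 0.0002
grip_force: 4.1
```

Emit:
apply_moves(steps=[[0,0,0,0.6,0],[0,0,0,-6,0],[0,0,0,-14,0],[0,0,0,-14,0]])

```text
time: 16.58
position: [0.6094, -0.068, 0.0303]
tcp_rot: [[-0.933, 0.359, 0.001], [0.359, 0.933, -0.0], [-0.001, 0.0, -1.0]]
contact_force: [-0.3, -0.3, -0.2]
gripper_width: 0.0002
grip_force: 0.0
```

Emit:
apply_moves(steps=[[0,0,0,-50,0],[0,0,0,-100,0],[0,0,0,-150,0],[0,20,30,-180,0],[0,40,60,-185,0]])

```text
time: 17.2
position: [0.5945, 0.0026, 0.2176]
tcp_rot: [[-0.933, 0.36, 0.004], [0.36, 0.933, -0.001], [-0.004, 0.001, -1.0]]
contact_force: [0.2, -0.4, -0.4]
gripper_width: -0.0
grip_force: 0.0
```

Emit:
apply_moves(steps=[[0,0,0,0,0],[0,0,0,0,0]])

```text
time: 17.45
position: [0.593, 0.0022, 0.2142]
tcp_rot: [[-0.934, 0.358, -0.001], [0.358, 0.934, -0.0], [0.001, -0.001, -1.0]]
contact_force: [-0.1, 0.4, -0.9]
gripper_width: -0.0
grip_force: 0.0
```

```bash
python3 - <<'E'
from h import *
s=state(); p=optics.capture("side"); w=optics.capture("wrist")
a=cv2.resize(p["pixels"][110:220,200:310],(400,400),interpolation=cv2.INTER_CUBIC)
b=cv2.resize(w["pixels"][:290,100:390],(400,400))
cv2.imwrite("pics/s6.png",np.hstack([a,b])[:,:,::-1]); print(s["position"],s["contact_force"],s["time"])
E
```

```text
[0.59298989 0.00215457 0.21416349] [-0.14655125  0.41628783 -0.87205463] 17.45
```

View pics/s6.png

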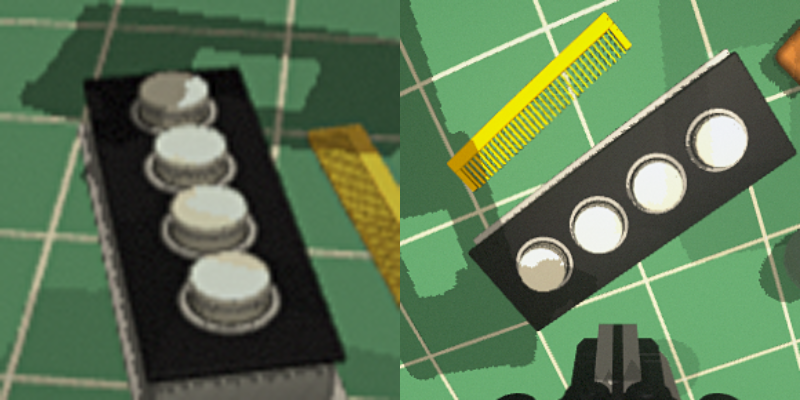

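All four keys stand at the same height above their bands. Key 4, at (173,88) in the left crop, is now up, and the bystanders in view look unmoved. Handing in.

```bash
python3 -c "
from h import *
print(workorder.close_job())"
```

```text
the job is handed in; nothing more can be done
None
```

I tapped the four keys from left to right, found the fourth (rightmost) one latched, pressed it in and let it spring up; all four look up in the last pictures, and the job is handed in (no verdict was returned).

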